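# Rebuild the two-tier key tray by the door

### The arm

A 6-joint arm with a two-finger parallel gripper is mounted at the origin on the work surface. World frame = base frame: x ahead of the robot, y to its left, z up, the work surface at z = 0. Lengths are in m, angles in rad, forces in N, time in s.
With the tool pointing down it reaches from about 0.325 to 0.775 m from the base axis. Payload 5.5 kg.
Tool frame: the origin (TCP) lies between the finger pads; the fingertips stand 8 mm ahead of it and the grasp point (between the pads) lies 11 mm behind it (tcp_to_tips is the distance from the TCP to the fingertips, in m); z points along the fingers, y is the line along which they close (so a half turn about z gives the same grasp; the last joint's range is limited). The gripper opens to 88 mm and grips with 3 to 60 N. Pads are 20 mm wide; open, the fingers measure 115 mm over their backs; the gripper's body (75 mm by 178 mm) begins 61 mm behind the grasp point.
Start: joints at [1.218, 0.091, 1.231, -0, 1.82, -0.057], TCP at [0.175, 0.574, 0.231] pointing down, gripper open.
Joint ranges: [-2.87, 2.87], [-0.86, 2.18], [0.17, 2.46], [-1.51, 4.65], [0.06, 2.69], [-2.65, 2.65]. Speed limits (rad/s): [2.57, 2.57, 3.01, 3.14, 3.14, 3.14].

### API

Orientations are given as a unit quaternion [w, x, y, z].
In Python, from bench import * gives the robot as it stands. Calls block until the motion is done:
- move_to(position, orientation): joint-space move of the TCP to a pose.
- move_l(position, speed=0.15, orientation=None): straight line of the TCP; orientation=None keeps the orientation; speed is the mean speed in m/s.
- movej(angles): joint-space move.
- gripper_open() and close(): open the fingers fully, or close them until they stop; the grip force is fixed at half the most.
- hold(seconds).
- inverse_kinematics(position, orientation): joint angles nearest the present ones, or None.
- state(): the state.
- get_image(name): name is "scene" or "top" or "wrist"; returns a dict with "frame" (400x640x3 uint8, blue, green, red), "depth" (400x640 float32, m along the optical axis (not along the pixel's ray), 0 where there is no reading), "camera_matrix" (3x3 intrinsics, pixels), "view" (4x4, takes a point from world to camera coordinates). Camera axes: x right, y up, looking along -z (the intrinsics and any distortion apply to the point x, -y, -z); pixel columns grow to the right and rows downward; lengths in m; the calibration is good to about 2 mm. A picture is of the moment at which its call begins.
A pose or a line that the arm cannot do raises IKError and nothing moves.
- job_done(): hands the job in; it is judged then, once.
The state is a dict: "time": time; "joint_pos": joint angles; "dq": joint speeds; "joint_torque": joint torques, N m; "ee_pos": TCP position; "ee_rot": TCP orientation; "ft_force": force on the tool from outside, world axes, zero at the start; "moment": the same for the moment, N m; "finger_gap": finger opening in m; "finger_force": force on a finger pad.
Only numpy, scipy, OpenCV 4.12 (cv2) and the standard library are available. Lean on these libraries where they do the work, as an engineer would, in place of code of your own. Each camera call takes 0.05 s, during which the arm holds its last target. There are 200 camera calls.

### The job

Put the acrylic key tray back together: take the metal spacer tube out of the slanted cup and slide it over the steel rod of the lower tier, all the way down to the tray floor. Then set the upper tier on it with its hub over the same rod, resting flat on the spacer with its long sides parallel to the long sides of the lower tier. Lower each part fully home before letting go of it, and do not disturb the bowl with its ball, the brush or the tag ring.

Things in the scene. Friction and masses are not known exactly. Their poses are not given: they have to be found in the camera images.
- lower_tier: Fixed clear acrylic open tray, grey rim edges, 160 (x) by 220 mm (y), walls 24 high and 5 thick, floor 5 thick. Upright steel rod at its centre: 13 mm diameter, 77 tall above the tray floor, its last 7 mm tapered to a 5 mm tip. Steel spring clip on the front (-x) rim, up to 40 mm high. Origin: centre of the underside; z up, y along the long sides.
- rod_foot (a point): The foot of the rod, on its axis at the tray floor (5 mm above the console).
- rod_top (a point): The tip of the rod, on its axis, 82 mm above the console.
- slant_cup: Fixed clear acrylic square cup on a 76 by 50 mm foot plate, leaning 26 degrees from vertical towards its own -x. Cup 42 mm square outside, 34 inside, 20 tall along its slanted axis, floor 4 thick, grey rim edges; centre of its outer bottom 24 mm above the console. Origin: centre of the foot plate's underside; z up.
- spacer: Loose plain aluminium spacer tube, 30 mm outer diameter, 16 mm bore right through, 56 mm long, 90 g. At the start it stands in the slanted cup, leaning with it, about 40 mm of it out of the cup. Origin: centre of its lower end; z along its axis to the other end. Both ends are alike.
- spacer_center (a point): The middle of the spacer tube, on its axis, 28 mm from each end.
- upper_tier: Loose clear acrylic shallow tray, grey rim edges, 120 (x) by 160 mm (y), floor 6 thick, rim 15 high and 4 thick, about 200 g. Aluminium hub at its centre, 30 mm outer diameter, from 6 to 28 mm above the underside; 16 mm bore through hub and floor. Starts flat on the console. Origin: centre of the underside; z up, y along the long sides.
- bowl: Bystander: small speckled grey ceramic bowl, 92 mm across, 40 mm high. Origin: centre of the underside.
- ball_center (a point): Bystander: centre of a green rubber ball, 34 mm diameter, lying in the bowl.
- brush: Bystander: red plastic brush lying on the console, handle to its own -x. Origin on its underside.
- tag_ring: Bystander: flat steel tag ring lying on the console, 34 mm outside, 26 mm inside, 5 mm high; it is not part of the key tray.
Mind the look-alikes: they are no part of the job. Of the things like the upper_tier, leave any that is yellow; of the rest the larger one is meant. Of the things that look like the spacer, the larger one is meant.

How it is judged:
On the way, in this order (a step that is already met when the one before it is completed fails the run):
1. the spacer is lowered over the rod to within 6 mm of the tray floor while still held (horizontal distance between spacer_center and rod_foot below 0.006 m and z of spacer_center in the frame of rod_foot between 0.022 and 0.034 m and contact force between the fingers and spacer above 0.5 N), for 0.05 s.
2. the spacer stands on the tray floor round the rod, released (horizontal distance between spacer_center and rod_foot below 0.004 m and z of spacer_center in the frame of rod_foot between 0.025 and 0.031 m and angle between the z axis of spacer and the z axis of lower_tier, either way round below 0.08 rad and contact force between the fingers and spacer below 0.1 N), for 0.2 s.
3. the upper tier is lowered with its hub over the rod to within 6 mm of the spacer's top while still held (horizontal distance between upper_tier and rod_foot below 0.006 m and z of upper_tier in the frame of rod_foot between 0.05 and 0.062 m and contact force between the fingers and upper_tier above 0.5 N), for 0.05 s.
At the end, for the whole second after the job is handed in: Spacer round the rod on the lower tier's floor (centre 4 mm, height 3 mm, axis 0.08 rad); upper tier resting on the spacer, hub round the rod (centre 4 mm, height 4 mm, tilt 0.08 rad, long sides within 0.14 rad of the lower tier's); both released and at rest (all of step 2 and horizontal distance between upper_tier and rod_foot below 0.004 m and z of upper_tier in the frame of rod_foot between 0.052 and 0.06 m and angle between upper_tier's own z axis and vertical below 0.08 rad and angle between the y axis of upper_tier and the y axis of lower_tier, either way round below 0.14 rad and linear speed of each of spacer, upper_tier below 0.02 m/s and contact force between the fingers and upper_tier below 0.1 N); the robot touches nothing.
It fails at once if the bowl is moved more than 30 mm or tipped (distance of bowl from where it was at the start of the episode above 0.03 m or angle between bowl's own z axis and vertical above 0.4 rad).
It fails at once if the ball is moved more than 40 mm (distance of ball_center from where it was at the start of the episode above 0.04 m).
It fails at once if the brush is moved more than 30 mm (distance of brush from where it was at the start of the episode above 0.03 m).
It fails at once if the tag ring is moved more than 30 mm (distance of tag_ring from where it was at the start of the episode above 0.03 m).
It also fails if it takes over 64 s, if anything falls off the work surface, if the arm or the gripper's body presses on something with over 40 N, if the wrist force passes 120 N, or if a joint passes its speed limit or range.

## Working session

There is one attempt and no reset: what is moved stays moved. The work goes in short steps, each a Python script; the robot and the scene stay as the last script left them, time stands still between calls to the robot, and variables do not carry over. Pictures are saved under pics/ and viewed, at most 10 in all, crops included, and the job is handed in when it is done.

```bash
mkdir -p pics; cat > h.py <<'E'
from bench import *
import numpy as np, cv2
from scipy.spatial.transform import Rotation as R
def cloud(im):
    d=im["depth"];K=im["camera_matrix"];v,u=np.indices(d.shape)
    p=np.stack([(u-K[0,2])/K[0,0]*d,-(v-K[1,2])/K[1,1]*d,-d,np.ones_like(d)],-1)
    w=(p@np.linalg.inv(im["view"]).T)[...,:3]; w[d==0]=np.nan
    return w
def ray(im,u,v,z):
    K=im["camera_matrix"];T=np.linalg.inv(im["view"])
    d=T[:3,:3]@np.array([(u-K[0,2])/K[0,0],-(v-K[1,2])/K[1,1],-1]);o=T[:3,3]
    return o+d*(z-o[2])/d[2]
def proj(im,p):
    c=im["view"]@np.append(p,1);K=im["camera_matrix"]
    return K[0,0]*c[0]/-c[2]+K[0,2],K[1,1]*-c[1]/-c[2]+K[1,2]
def q(m): 
    a=R.from_matrix(m).as_quat();return [a[3],a[0],a[1],a[2]]
E
python3 - <<'E'
from h import *
import pickle
for n in("top","scene"):
    im=get_image(n);pickle.dump(im,open(n+".pkl","wb"));cv2.imwrite(f"pics/{n}.png",im["frame"])
    print(im["camera_matrix"],np.linalg.inv(im["view"]).round(3),[k for k in im])
print(state())
E
```

```text
[[383.97689928   0.         320.87807372]
 [  0.         383.97689928 201.40001111]
 [  0.           0.           1.        ]] [[ 1.700e-02  9.840e-01 -1.750e-01  3.480e-01]
 [-1.000e+00  1.800e-02  1.000e-03 -8.200e-02]
 [ 4.000e-03  1.750e-01  9.850e-01  1.228e+00]
 [ 0.000e+00  0.000e+00  0.000e+00  1.000e+00]] ['frame', 'depth', 'camera_matrix', 'view']
[[452.80196148   0.         320.7111111 ]
 [  0.         452.80196148 197.99091385]
 [  0.           0.           1.        ]] [[ 0.08  -0.672  0.736  1.293]
 [ 0.997  0.063 -0.051 -0.108]
 [-0.012  0.738  0.675  0.787]
 [ 0.     0.     0.     1.   ]] ['frame', 'depth', 'camera_matrix', 'view']
{'time': 0.1, 'joint_pos': array([ 1.21830002e+00,  9.18083526e-02,  1.23176095e+00,  1.86163405e-05,
        1.81981008e+00, -5.67130878e-02]), 'dq': array([-0.00120524, -0.00379144, -0.00262659,  0.00034315, -0.00106909,
       -0.00063502]), 'joint_torque': array([ 1.58470237e-03, -4.47858310e+01, -4.07570243e+01,  7.00583146e-02,
        2.84711685e-02, -8.95427638e-05]), 'ee_pos': array([0.17480911, 0.57370508, 0.22960766]), 'ee_rot': array([-1.90348439e-04,  1.47350768e-01,  9.89083896e-01, -8.72895038e-04]), 'ft_force': array([0.11418149, 0.47749716, 0.01160515]), 'moment': array([-0.01219273, -0.03786297, -0.01005303]), 'finger_force': 0.0, 'finger_gap': 0.08744812765859118}
```

View pics/top.png

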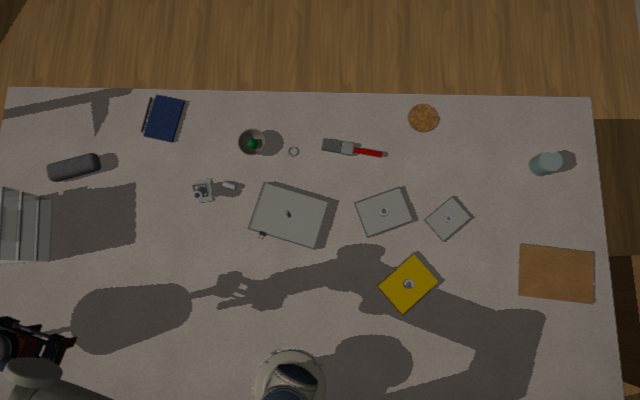

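View pics/scene.png

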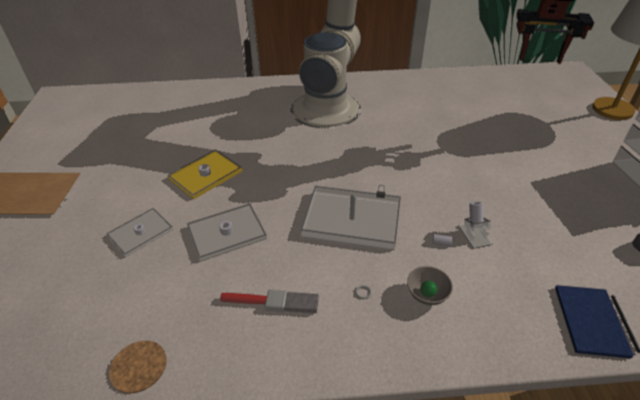

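Top view: candidates for the upper tier are grey (384,211), a smaller grey (449,218) and yellow (408,283), so I choose (384,211). Spacer candidates are the tube standing in the cup (200,190) and a smaller tube lying at (229,185), so I choose the one in the cup. The lower tier is at (289,215), the bowl at (251,142) and the ring at (293,151).

```bash
python3 - <<'E'
from h import *
import pickle
t=pickle.load(open("top.pkl","rb"));s=pickle.load(open("scene.pkl","rb"))
for n,u,v,z in [("lower",289,215,.08),("upper",384,211,.028),("small",449,218,.02),("cup",202,190,.04),("tube2",229,185,.01),("bowl",251,142,.04),("ring",293,151,0)]:
    w=cloud(t)[v-1:v+2,u-1:u+2].reshape(-1,3)
    print(n,ray(t,u,v,z).round(3),np.nanmedian(w,0).round(3))
a=cv2.resize(t["frame"][165:260,185:345],None,fx=5,fy=5,interpolation=cv2.INTER_CUBIC)
cv2.imwrite("pics/c1.png",a)
def look(p,yaw,h=.3):pass
# wrist cam extrinsic relative to tool
w=get_image("wrist");st=state();T=np.eye(4);e=st["ee_rot"];T[:3,:3]=R.from_quat([e[1],e[2],e[3],e[0]]).as_matrix();T[:3,3]=st["ee_pos"]
print((np.linalg.inv(T)@np.linalg.inv(w["view"])).round(4),w["camera_matrix"][0])
b=cv2.resize(s["frame"][180:300,290:500],None,fx=3.8,fy=3.8,interpolation=cv2.INTER_CUBIC)
cv2.imwrite("pics/c2.png",b)
E
```

```text
lower [0.509 0.013 0.08 ] [0.514 0.016 0.031]
upper [ 0.534 -0.283  0.028] [ 0.538 -0.288  0.001]
small [ 0.517 -0.491  0.02 ] [ 0.517 -0.493  0.017]
cup [0.589 0.293 0.04 ] [0.586 0.288 0.056]
tube2 [0.613 0.216 0.01 ] [0.611 0.214 0.019]
bowl [0.75  0.146 0.04 ] [0.751 0.146 0.037]
ring [0.735 0.013 0.   ] [ 0.735  0.013 -0.001]
[[ 4.000e-04  9.671e-01  2.545e-01  6.840e-02]
 [ 1.000e+00 -2.000e-04 -8.000e-04  1.000e-04]
 [-7.000e-04  2.545e-01 -9.671e-01 -1.536e-01]
 [ 0.000e+00  0.000e+00  0.000e+00  1.000e+00]] [300.06853907   0.         323.46889661]
```

View pics/c2.png

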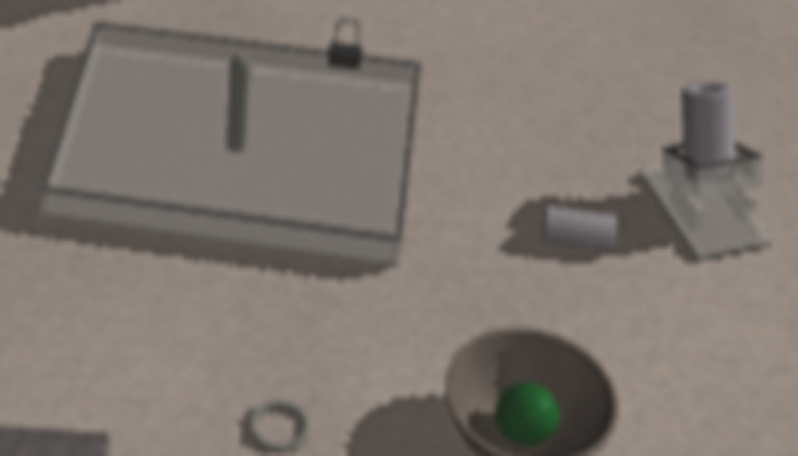

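The crop confirms the choice: the big tube stands in the clear cup at about (706,120), and the small tube lies at (580,225). The lower tier's rod foot is at about (236,150), with its clip at (345,45). Next, wrist close-ups.

```bash
cat >> h.py <<'E'
def down(a): # tool x heading a, pointing down
    c,s=np.cos(a),np.sin(a); return q(np.array([[c,s,0],[s,-c,0],[0,0,-1.]]))
E
python3 - <<'E'
from h import *
import pickle
for n,p in [("cup",(.585,.29,.24)),("low",(.51,.013,.28)),("up",(.534,-.283,.25))]:
    a=np.arctan2(p[1],p[0])+np.pi/2
    move_to(p,down(a)); hold(.3)
    im=get_image("wrist");pickle.dump(im,open(n+".pkl","wb"));cv2.imwrite(f"pics/w_{n}.png",im["frame"])
print(state()["time"])
E
```

```text
5.275
```

View pics/w_cup.png

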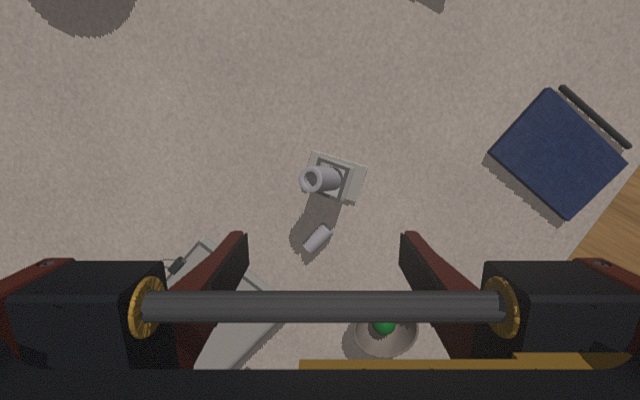

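View pics/w_low.png

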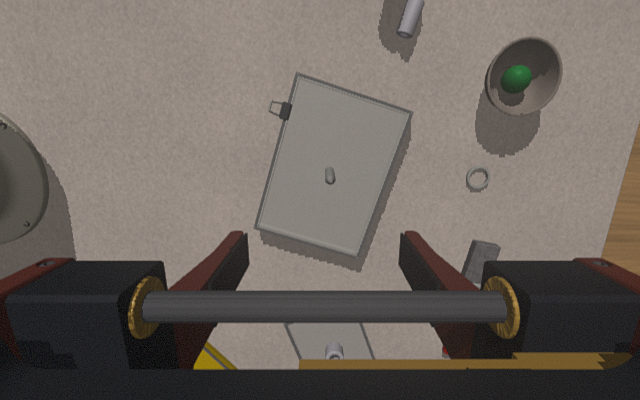

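View pics/w_up.png

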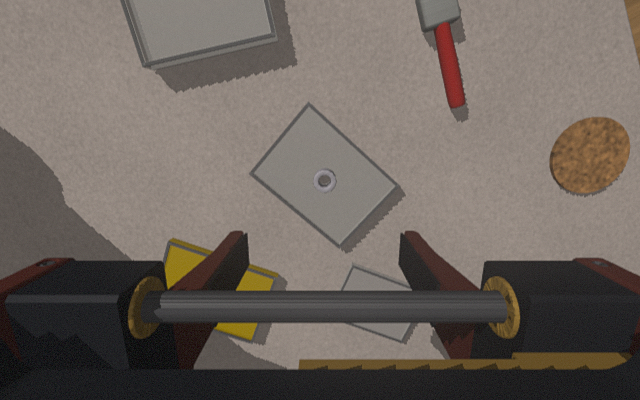

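Wrist views: 
- **Cup:** the spacer's top end is at about (311,180) and it leans left, toward the robot. The foot plate runs to (366,180) and the small tube is at (317,239).
- **Lower tier:** corners at (298,73), (412,112), (361,256) and (256,228). The rod tip is near (329,170), with the clip on the left side.
- **Upper tier:** corners at (309,103), (402,187), (345,252) and (250,175). The hub is at (325,180).

```bash
python3 - <<'E'
from h import *
import pickle
from scipy.optimize import least_squares
I={n:pickle.load(open(n+".pkl","rb")) for n in("cup","low","up","top","scene")}
def rect(im,uv,lx,ly,z,x0):
    f=lambda p:np.array([np.array(proj(im,[p[0]+np.cos(p[2])*x-np.sin(p[2])*y,p[1]+np.sin(p[2])*x+np.cos(p[2])*y,z])) for x,y in[(-lx,ly),(lx,ly),(lx,-ly),(-lx,-ly)]])
    r=least_squares(lambda p:(f(p)-uv).ravel(),x0);return r.x.round(4),r.fun.round(1)
L=[(298,73),(412,112),(361,256),(256,228)]
for z in(.024,.029):print("low",z,rect(I["low"],np.array(L),.08,.11,z,[.51,.01,-.2]))
U=np.array([(309,103),(402,187),(345,252),(250,175)])
# corners order unknown: short sides are 103->187? try both
for k in range(2):print("up",rect(I["up"],np.roll(U,k,0),.06,.08,.015,[.534,-.283,.3-k*.6]))
# rod points
c=cloud(I["low"]);m=(c[...,2]>.035)&(c[...,2]<.09)&(np.hypot(c[...,0]-.51,c[...,1]-.01)<.04);v,u=np.where(m)
for P in c[m][np.argsort(c[m][:,2])][::12]:print(P.round(4),end=" ")
print("tip px",[ (u[i],v[i],c[v[i],u[i]].round(3)) for i in np.argsort(-c[m][:,2])[:4]])
for n,b in(("top",None),("scene",None),("up",None)):
    c=cloud(I[n]);m=(c[...,2]>.021)&(c[...,2]<.035)&(np.hypot(c[...,0]-.534,c[...,1]+.283)<.03)
    print("hub",n,m.sum(),np.nanmean(c[m],0).round(4), (c[m].min(0)/2+c[m].max(0)/2).round(4) if m.any() else 0)
# spacer cylinder fit
P=[]
for n in("cup","scene","top"):
    c=cloud(I[n]);m=(c[...,2]>.05)&(c[...,2]<.12)&(np.hypot(c[...,0]-.575,c[...,1]-.285)<.05)
    print(n,m.sum(),c[m].mean(0).round(4),c[m].min(0).round(3),c[m].max(0).round(3));P.append(c[m])
np.savez("sp.npz",*P)
E
```

```text
low 0.024 (array([ 0.521 ,  0.02  , -0.2687]), array([-1.5, -1.3,  2.7, -1.6, -0.6,  3. , -0.7,  1.1]))
low 0.029 (array([ 0.5209,  0.0204, -0.2687]), array([-2. , -2.3,  3.8, -2.1, -0.3,  4.2, -1.6,  2.1]))
up (array([ 0.5356, -0.286 , -1.1856]), array([ 20.8,  -0.8,  -1.7, -21.9, -24.1,   0.4,   2.1,  23.7]))
up (array([ 0.5384, -0.2865,  0.3785]), array([ 1. ,  1.7,  0.6,  0.4,  0.7, -0.8, -2.5, -1.7]))
[0.5206 0.0268 0.0354] [0.5177 0.027  0.0464] [0.5151 0.0259 0.0568] [0.5211 0.0265 0.0674] [0.5137 0.0248 0.0739] [0.5126 0.0226 0.0752] [0.5152 0.0168 0.0764] [0.5138 0.0205 0.0772] [0.5163 0.0172 0.0788] [0.515  0.0198 0.08  ] [0.5175 0.0177 0.0812] tip px [(np.int64(329), np.int64(181), array([0.517, 0.019, 0.083])), (np.int64(329), np.int64(178), array([0.517, 0.023, 0.083])), (np.int64(330), np.int64(180), array([0.519, 0.02 , 0.082])), (np.int64(330), np.int64(178), array([0.518, 0.023, 0.082]))]
hub top 54 [ 0.5348 -0.281   0.0267] [ 0.5345 -0.2819  0.0273]
hub scene 103 [ 0.538  -0.2823  0.0272] [ 0.5374 -0.2823  0.0266]
hub up 309 [ 0.5369 -0.2813  0.027 ] [ 0.5368 -0.2817  0.0252]
cup 946 [0.5767 0.2997 0.0677] [0.554 0.282 0.05 ] [0.609 0.324 0.083]
scene 278 [0.5841 0.2948 0.0652] [0.554 0.279 0.05 ] [0.61  0.323 0.084]
top 113 [0.5763 0.2968 0.0669] [0.554 0.282 0.05 ] [0.606 0.321 0.084]
```

```bash
python3 - <<'E'
from h import *
from scipy.optimize import least_squares
D=np.load("sp.npz");names=["cup","scene","top"]
def ax(t,a):return np.array([np.sin(t)*np.cos(a),np.sin(t)*np.sin(a),np.cos(t)])
def res(p,P):
    d=ax(p[3],p[4]);v=P-p[:3];s=v@d;r=np.linalg.norm(v-s[:,None]*d,axis=1)  # p = top end centre
    side=np.hypot(r-.015,np.maximum(s,0));cap=np.hypot(s,np.maximum(r-.015,0)+np.maximum(.008-r,0));bore=np.hypot(r-.008,np.maximum(s,0))
    return np.minimum(np.minimum(side,cap),bore)
for n,i in (("cup",[0]),("scene",[1]),("top",[2]),("all",[0,1,2])):
    P=np.concatenate([D[f"arr_{k}"] for k in i]);P=P[P[:,2]>.055]
    best=None
    for az in np.arange(-3,3.2,.5):
        r=least_squares(res,[.565,.287,.08,.45,az],args=(P,),loss="soft_l1",f_scale=.002)
        if best is None or r.cost<best.cost:best=r
    p=best.x;print(n,len(P),p.round(4),np.sqrt(np.mean(best.fun**2)).round(4),"bottom",(p[:3]-.056*ax(p[3],p[4])).round(4))
E
```

```text
cup 775 [0.5658 0.2964 0.0759 0.4922 3.3048] 0.0005 bottom [0.592  0.3007 0.0265]
scene 212 [0.5658 0.2957 0.0767 0.4874 3.2843] 0.0015 bottom [0.5918 0.2994 0.0272]
top 91 [0.5656 0.2967 0.0758 0.4862 3.2922] 0.0012 bottom [0.5915 0.3006 0.0263]
all 1078 [0.5659 0.2963 0.076  0.4909 3.3022] 0.0009 bottom [0.592  0.3005 0.0266]
```

```bash
python3 - <<'E'
from h import *
t,a=.488,3.298
d=np.array([np.sin(t)*np.cos(a),np.sin(t)*np.sin(a),np.cos(t)]);b=np.array([.592,.3005,.0266])
z=-d;best=None
for sg in(1,-1):
    y=sg*np.cross([0,0,1],d);y/=np.linalg.norm(y);x=np.cross(y,z);Q=q(np.column_stack([x,y,z]))
    j=inverse_kinematics(b+d*.119,Q);print(sg,None if j is None else np.round(j,2))
    if j is not None and (best is None or abs(j[5])<abs(best[0])):best=(j[5],Q,x)
Q=best[1];print("camera x dir",best[2])
move_to([.50,.25,.28],Q)
move_to(b+d*.119,Q)
move_l(b+d*.029,.1)
print(state()["ee_pos"],b+d*.029,state()["ft_force"])
close();hold(.2);s=state();print(s["finger_gap"],s["finger_force"],s["ft_force"])
move_l(b+d*.12,.08);s=state();print(s["finger_gap"],s["finger_force"],s["ft_force"],s["joint_pos"].round(2),s["time"])
for k in (-np.pi/2,0,np.pi/2):
    aa=np.arctan2(.0205,.518)+np.pi/2+k;j=inverse_kinematics([.518,.0205,.16],down(aa));print(k,None if j is None else j.round(2))
E
```

```text
1 [ 0.54 -0.27  1.81 -0.19  1.14  1.99]
-1 [ 0.54 -0.27  1.81 -0.19  1.14 -1.15]
camera x dir [-0.87249049 -0.1375877  -0.46886028]
[0.57886539 0.29862366 0.05318283] [0.57856903 0.298382   0.0522149 ] [0.23766506 0.85648909 0.77077933]
0.028817271735472976 29.998553420591634 [-0.01977811  0.74591554 -0.06316539]
0.028650560160012207 29.998265434114728 [ 0.17411444  0.46870069 -0.83773452] [ 0.54 -0.27  1.81 -0.19  1.15 -1.15] 11.3667
-1.5707963267948966 [-0.03 -0.13  1.58 -0.    1.7   1.51]
0 [-0.03 -0.13  1.58 -0.    1.7  -0.07]
1.5707963267948966 [-0.03 -0.13  1.58 -0.    1.7  -1.64]
```

```bash
python3 - <<'E'
from h import *
from scipy.optimize import least_squares
e=state()["ee_pos"];move_l(e+[-.02,0,.05],.15)
Q=down(np.pi-.2687)
move_to([.518,.0205,.16],Q);hold(.4);s=state();print(s["ee_pos"],s["finger_gap"],s["time"])
im=get_image("scene");tp=get_image("top");wr=get_image("wrist")
def fit(P,r0,p0):
    f=lambda p:np.hypot(P[:,0]-p[0]-p[2]*(P[:,2]-.14),P[:,1]-p[1]-p[3]*(P[:,2]-.14))-r0
    return least_squares(f,p0,loss="soft_l1",f_scale=.001)
for n,i in(("scene",im),("wrist",wr)):
    c=cloud(i);m=(c[...,2]>.12)&(c[...,2]<.146)&(np.hypot(c[...,0]-.518,c[...,1]-.0205)<.022)
    P=c[m]
    if len(P)>20:
        r=fit(P,.015,[.518,.0205,0,0]);print(n,"tube",len(P),P[:,2].min(),r.x.round(4),np.abs(r.fun).mean())
    m=(c[...,2]>.03)&(c[...,2]<.074)&(np.hypot(c[...,0]-.518,c[...,1]-.0205)<.02);P=c[m]
    if len(P)>20:
        f=lambda p:np.hypot(P[:,0]-p[0],P[:,1]-p[1])-.0065
        r=least_squares(f,[.518,.0205],loss="soft_l1",f_scale=.001);print(n,"rod",len(P),r.x.round(4),np.abs(r.fun).mean())
v=cv2.resize(im["frame"][110:250,270:450],None,fx=4,fy=4,interpolation=cv2.INTER_CUBIC);cv2.imwrite("pics/rod.png",v)
E
```

```text
[0.51795852 0.02113445 0.16015918] 0.02890089738876131 13.3167
scene tube 56 0.13393286889911837 [ 0.5177  0.021  -0.0069 -0.0619] 0.0007567608883247111
scene rod 73 [0.518  0.0196] 0.000931538671928617
wrist tube 269 0.13251480930118012 [ 0.5188  0.0208 -0.0047  0.0043] 0.00016779269264994233
wrist rod 161 [0.5184 0.02  ] 0.00012477477599488746
```

View pics/rod.png

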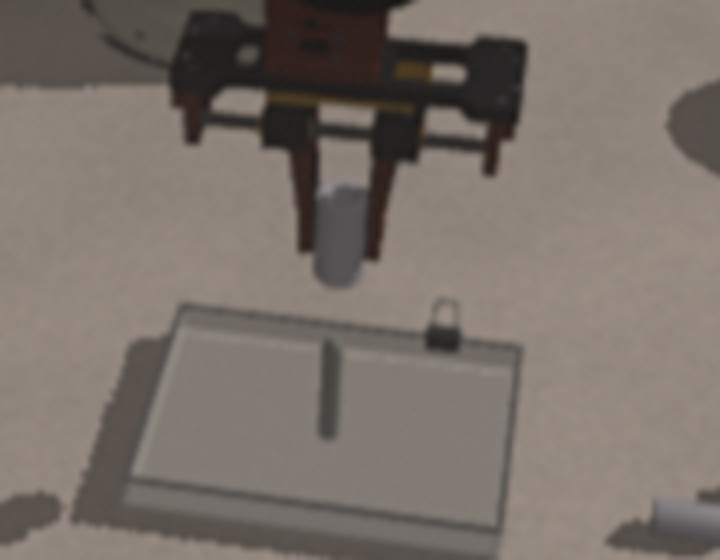

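The tube hangs straight in the gripper at about (340,235), above the rod tip (330,345). The offset is under 1 mm, so I lower it, watching force.

```bash
python3 - <<'E'
from h import *
f0=state()["ft_force"][2];x,y=.5176,.0197
for z in [.115,.105,.095,.08,.065,.05,.042,.038,.036,.035,.034,.033,.032,.031]:
    move_l([x,y,z],.06);hold(.1);s=state();f=s["ft_force"]-[0,0,f0];print(z,s["ee_pos"].round(4),f.round(1),s["finger_gap"].round(4))
    if f[2]>6 or np.hypot(*f[:2])>12:break
print(s["time"])
E
```

```text
Traceback (most recent call last):
AttributeError: 'float' object has no attribute 'round'
```

```bash
python3 - <<'E'
from h import *
f0=state()["ft_force"][2];x,y=.5176,.0197
for z in [.105,.095,.08,.065,.05,.042,.038,.036,.035,.034,.033,.032,.031]:
    move_l([x,y,z],.06);hold(.1);s=state();f=s["ft_force"]-[0,0,f0];print(z,s["ee_pos"].round(4),f.round(1),round(s["finger_gap"],4))
    if f[2]>6 or np.hypot(*f[:2])>12:break
print(s["time"])
E
```

```text
0.105 [0.5175 0.0197 0.1049] [-0.4 -0.3 -1.3] 0.0286
0.095 [0.5175 0.0197 0.0949] [-0.3 -0.7 -1.5] 0.0285
0.08 [0.5176 0.0197 0.08  ] [ 0.2 -0.  -0.5] 0.0287
0.065 [0.5176 0.0197 0.065 ] [ 0.  -0.1 -1.1] 0.0284
0.05 [0.5176 0.0197 0.05  ] [ 1.  -0.3 -0.5] 0.0287
0.042 [0.5175 0.0197 0.0419] [ 0.1 -0.1 -1.4] 0.0288
0.038 [0.5176 0.0197 0.038 ] [-0.4  0.3 -1.3] 0.0284
0.036 [0.5176 0.0197 0.036 ] [-0.   0.5 -1.1] 0.0286
0.035 [0.5176 0.0197 0.035 ] [-0.4 -0.5 -1. ] 0.0287
0.034 [0.5176 0.0197 0.034 ] [-0.3  0.3 -1.4] 0.0286
0.033 [0.5178 0.0197 0.0332] [0.9 0.5 0.1] 0.029
0.032 [0.5179 0.0197 0.0332] [-2.7 -1.1  6.6] 0.0286
19.2833
```

```bash
python3 - <<'E'
from h import *
from scipy.optimize import least_squares
gripper_open();hold(.3);print(state()["finger_force"])
move_l([.5176,.0197,.22],.15);hold(.2)
c=cloud(get_image("wrist"));m=(c[...,2]>.02)&(c[...,2]<.056)&(np.hypot(c[...,0]-.518,c[...,1]-.02)<.022);P=c[m]
r=least_squares(lambda p:np.hypot(P[:,0]-p[0]-p[2]*(P[:,2]-.03),P[:,1]-p[1]-p[3]*(P[:,2]-.03))-.015,[.518,.02,0,0],loss="soft_l1",f_scale=.001)
print("tube",len(P),r.x.round(4),np.abs(r.fun).mean())
k=(c[...,2]>.057)&(c[...,2]<.068)&(np.hypot(c[...,0]-.518,c[...,1]-.02)<.02);print("top z",np.median(c[k][:,2]),k.sum())
Q=down(.3785)
move_to([.5368,-.2817,.16],Q);hold(.3)
c=cloud(get_image("wrist"));m=(c[...,2]>.018)&(c[...,2]<.035)&(np.hypot(c[...,0]-.537,c[...,1]+.2817)<.025);P=c[m]
r=least_squares(lambda p:np.minimum(abs(np.hypot(P[:,0]-p[0],P[:,1]-p[1])-.015),abs(P[:,2]-.028)),[.537,-.2817],loss="soft_l1",f_scale=.001)
S=P[P[:,2]<.0265];r2=least_squares(lambda p:np.hypot(S[:,0]-p[0],S[:,1]-p[1])-.015,[.537,-.2817],loss="soft_l1",f_scale=.001)
print("hub",len(P),P[:,2].max(),r.x,len(S),r2.x,np.abs(r2.fun).mean(),state()["joint_pos"].round(2),state()["time"])
E
```

```text
0.0
tube 150 [0.5182 0.02   0.0202 0.0037] 0.0015661758272832056
top z 0.060289097260828095 426
hub 554 0.030371244746816406 [ 0.53656692 -0.28255547] 142 [ 0.53796885 -0.28241787] 0.003244082523211989 [-0.54  0.1   1.34  0.    1.7   0.65] 24.325
```

```bash
python3 - <<'E'
from h import *
import pickle
move_l([.537,-.282,.05],.15);move_l([.537,-.282,.0165],.05)
s=state();print(s["ee_pos"],s["ft_force"]);close();hold(.2);s=state();print(s["finger_gap"],s["finger_force"],s["ee_pos"])
move_l([.537,-.282,.06],.06);move_l([.537,-.282,.19],.15);s=state();print(s["finger_gap"],s["ft_force"],s["time"])
Q=down(-.2687);move_to([.5178,.0200,.19],Q);hold(.4);print(state()["ee_pos"],state()["time"])
for n in("wrist","top","scene"):
    im=get_image(n);pickle.dump(im,open("h_"+n+".pkl","wb"))
w=pickle.load(open("h_wrist.pkl","rb"));t=pickle.load(open("h_top.pkl","rb"))
cv2.imwrite("pics/held.png",np.vstack([w["frame"][:, :],]))
E
```

```text
[ 0.53712619 -0.28206553  0.01668178] [-0.20466892 -0.12307058 -0.71227649]
0.028435936142743576 29.999845186030143 [ 0.53700159 -0.28199443  0.01649169]
0.02814475217873211 [ 1.17167998  0.1042648  -2.38251479] 29.0583
[0.51789906 0.0195539  0.18996808] 30.6167
```

View pics/held.png

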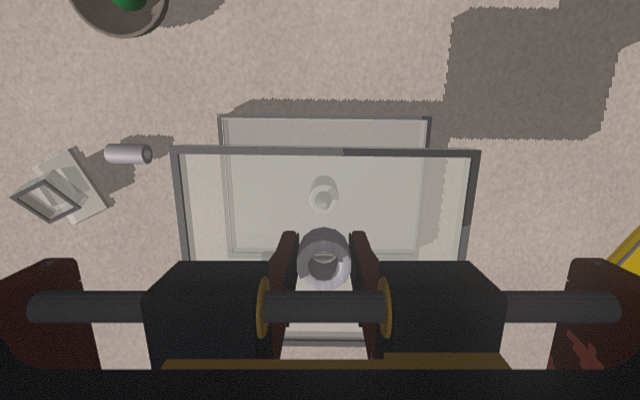

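The tier is held level with its hub at (324,262). Its far edge, (172,150)–(480,154), is parallel to the lower tier's edge, (222,116)–(430,118). The spacer shows through at (323,195).

```bash
python3 - <<'E'
from h import *
import pickle
w=pickle.load(open("h_wrist.pkl","rb"))
print("hub outer ring:",ray(w,300,258,.2015),ray(w,350,258,.2015),"bore",ray(w,324,265,.2015))
c=cloud(w);m=(c[...,2]>.199)&(c[...,2]<.204)&(np.hypot(c[...,0]-.518,c[...,1]-.02)<.02)
v,u=np.where(m);print(m.sum(),c[m].mean(0),c[m].min(0),c[m].max(0))
P=c[m];(cx,cy),_=cv2.minEnclosingCircle((P[:,:2]*1000).astype(np.float32));print(cx,cy,_)
for a,b,z in[((172,150),(480,154),.1885),((222,116),(430,118),.024)]:
    d=ray(w,*b,z)-ray(w,*a,z);print(np.arctan2(d[1],d[0]))
E
```

```text
hub outer ring: [0.52532294 0.03021432 0.2015    ] [0.5184923  0.00539047 0.2015    ] bore [0.51824211 0.01934387 0.2015    ]
1707 [0.5187723  0.01941434 0.20098374] [0.50312244 0.00143584 0.19901229] [0.5332814  0.03567548 0.20397866]
520.4894409179688 19.227235794067383 18.310344696044922
-1.8525115976989397
-1.8490053850983164
```

```bash
python3 - <<'E'
from h import *
x,y=.5176,.0200
move_l([x,y,.115],.12);hold(.2);f0=state()["ft_force"].copy()
for z in [.104,.098,.092,.087,.083,.081,.080,.079,.078,.077,.076,.075]:
    move_l([x,y,z],.06);hold(.1);s=state();f=s["ft_force"]-f0;print(z,s["ee_pos"].round(4),f.round(1),round(s["finger_gap"],4))
    if f[2]>5 or np.hypot(*f[:2])>10:break
print(s["time"])
E
```

```text
0.104 [0.5175 0.02   0.1038] [-0.5 -0.1  0.3] 0.0286
0.098 [0.5176 0.02   0.0979] [-1.8  0.8  0.6] 0.0284
0.092 [0.5175 0.02   0.0919] [0.  0.7 0.3] 0.0285
0.087 [0.5177 0.0199 0.0869] [-0.1 -0.1 -0.4] 0.029
0.083 [0.5177 0.0199 0.0829] [ 1.6 -0.6 -1. ] 0.0287
0.081 [0.5177 0.02   0.081 ] [ 2.5 -0.9 -1. ] 0.0283
0.08 [0.5177 0.02   0.0801] [ 2.5  0.5 -0.1] 0.0284
0.079 [0.5177 0.02   0.0791] [ 3.1 -1.3  1.2] 0.0284
0.078 [0.5177 0.02   0.078 ] [ 3.5 -1.7  1.1] 0.0288
0.077 [0.5178 0.02   0.0774] [ 1.9 -1.   5.1] 0.0281
35.325
```

Seated at the expected height. Release, retreat and check.

```bash
python3 - <<'E'
from h import *
gripper_open();hold(.3);move_l([.5176,.02,.26],.15);hold(.5)
im=get_image("wrist");c=cloud(im)
m=(c[...,2]>.084)&(c[...,2]<.094)&(np.hypot(c[...,0]-.518,c[...,1]-.02)<.02);P=c[m];print("hub top",m.sum(),np.median(P,0))
m=(c[...,2]>.071)&(c[...,2]<.081)&(np.hypot(c[...,0]-.518,c[...,1]-.02)<.12);P=c[m]
A=np.c_[P[:,:2],np.ones(len(P))];print("rim plane",len(P),np.linalg.lstsq(A,P[:,2],rcond=None)[0],cv2.minAreaRect((P[:,:2]*1000).astype(np.float32)))
cv2.imwrite("pics/end.png",im["frame"]);print(state()["time"],state()["finger_force"])
E
```

```text
hub top 399 [0.51841774 0.0200223  0.08839102]
rim plane 2105 [2.57547457e-03 7.86883822e-05 7.40028958e-02] ((517.39453125, 20.458457946777344), (160.35116577148438, 120.65534210205078), 73.90521240234375)
38.5583 0.0
```

View pics/end.png

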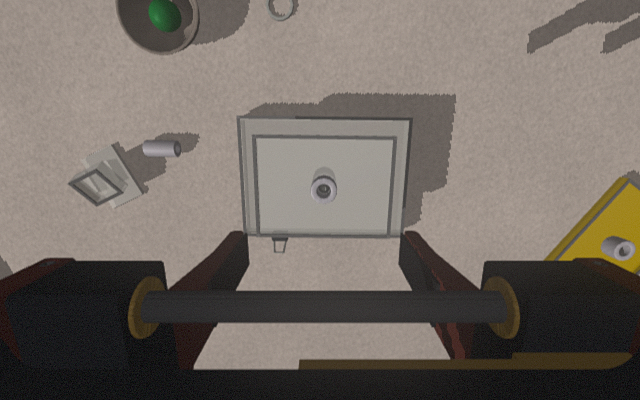

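The upper tier sits level and parallel, with its hub at (323,189) round the rod. The bowl, ball and ring are undisturbed and the gripper is clear.

```bash
python3 -c "
from bench import *
print(job_done())"
```

```text
the job is handed in; nothing more can be done
None
```

The spacer is down on the tray floor round the rod, and the upper tier rests level and parallel on it; both are released, and the job was handed in at about 39 s of the 64 s allowed (no verdict was returned).

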